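# Set up the figure display on the plank

### The job

Set up the display of papier-mache figures on the wooden plank: put the round wooden plinth on the middle one of the plank's three pale patches and stand the figure with two feelers on top of the plinth, put the squat domed figure on the patch between the plinth and the plank's white plaster stub, and the long-necked figure on the patch on the plinth's other side. Each stands upright, centred on its patch or on the plinth, facing any way, and is let go. Tip none of them over and leave the thread cone, the white jar and the scissors where they are.

Things in the scene. Friction and masses are not known exactly. Their poses are not given: they have to be found in the camera images.
- plank: Wooden plank, 310 x 100 x 22 mm, fixed flat on the table over a thin cardboard disc, at any yaw. Origin: centre of its underside; x along its length, z up. At its -x end, at x = -130 mm, stands a fixed white plaster stub, 30 mm tall, 28 wide. On its top (z = 22) lie three flat pale patches, 62 mm across, on the centre line at x = -60 (by the stub), +30 (middle) and +120 mm. Patches are mere marks.
- plinth_mid (a point): Round plinth of pale wood, loose: upright disc 60 mm in diameter, 40 mm tall, about 0.11 kg, flat top. The point is its centre, 20 mm above its underside; z up.
- feelers_mid (a point): Black papier-mache figure with two feelers, loose, 0.09 kg, 115 mm tall: white plaster foot 44 mm across, round black head 56 mm across with upright sides 46 to 66 mm above the underside, head top at 86 mm; two thin ball-tipped feelers lean out along its +y and -y to 40 mm from its axis: grip it along its own x. Foot heavy. Point on its axis, 57.5 mm above the underside; z up.
- longneck_mid (a point): Black papier-mache figure with a thin neck and one small ball head with a snout, loose, 0.08 kg, 114 mm tall: white plaster foot 44 mm across, round black body 46 mm across with upright sides 34 to 70 mm above the underside, 16 mm neck above 80 mm, 28 mm head; its foot is the heavier part. Point on its axis, 57 mm above the underside; z up.
- squat_mid (a point): Black papier-mache figure, a squat dome with two small white eyes and no neck or feelers, loose, about 0.10 kg: round, 60 mm in diameter with upright sides from 6 to 32 mm, 50 mm tall. The point lies on its axis 25 mm above the underside; z up.
- cone_mid (a point): Bystander, leave alone: cream cone of thread standing on the table beyond the work, 72 mm across the foot, 120 mm tall. The point lies on its axis 60 mm up.
- jar_mid (a point): Bystander, leave alone: closed white jar standing on the table, 66 mm in diameter, 85 mm tall. The point is its centre, 42.5 mm up.
- scissors_mid (a point): Bystander, leave alone: pair of scissors with red handles lying flat on the table, 195 mm long, 80 mm wide, 8 mm thick. The point is at its pivot, 4 mm above the table; blades to its +x.
There are look-alikes about, which are no part of the job. Leave any purple or red look-alike of the part that bears longneck_mid alone.

How it is judged:
By the outcome, as a careful person would: the job done as asked, in the order asked, and still so for the second after the job is handed in, with the robot touching nothing.
It also fails if it takes over 118 s, if anything falls off the work surface, if the arm or the gripper's body presses on something with over 40 N, if the wrist force passes 120 N, or if a joint passes its speed limit or range.

### The arm

A 6-joint arm with a two-finger parallel gripper is mounted at the origin on the work surface. World frame = base frame: x ahead of the robot, y to its left, z up, the work surface at z = 0. Lengths are in m, angles in rad, forces in N, time in s.
With the tool pointing down it reaches from about 0.25 to 0.725 m from the base axis. Payload 4 kg.
Tool frame: the origin (TCP) lies at the very end of the fingers, on their centre line; the grasp point (between the pads) lies 19 mm behind it; z points along the fingers, y is the line along which they close (so a half turn about z gives the same grasp; the last joint's range is limited). The gripper opens to 85 mm and grips with 20 to 120 N. Pads are 22 mm wide; open, the fingers measure 114 mm over their backs; the gripper's body (76 mm by 85 mm) begins 54 mm behind the grasp point. The pads swing forward as they close: fully open they stand 13 mm farther back than shut.
Start: joints at [-1.285, 0.241, 0.005, 1.335, 0, 1.571], TCP at [0.141, -0.48, 0.231] pointing down, gripper open.
Joint ranges: [-2.72, 2.72], [-1.05, 1.87], [-1.09, 1.28], [-1.99, 2.15], [-1.42, 1.44], [-3.14, 3.14]. Speed limits (rad/s): [2.79, 2.79, 3.14, 3.14, 3.14, 3.14].

### API

Orientations are given as a unit quaternion [x, y, z, w].
In Python, from workcell import bot gives the robot as it stands.
- The arm moves only by the tool carry_out, never from a script. Its argument "increments" is one flat list of numbers, 5 for each row, row after row: the finger opening in cm, from 0 to 8.54, then the shift along the tool's x, y, z in cm, then the turn about the tool's z in rad. A call has exactly 5 rows; each row shifts and turns the commanded pose from where the row before left it, along the tool's axes as they then stand; what a row does not reach is not made up. A row lasts 1/8 s, in which the tool goes at most 62.5 mm and 10.7 degrees, less where a joint would pass 70% of its speed; a pose out of reach is approached as far as the arm can. A call with a gripper value outside its range is refused whole. The fingers move at their own pace and stop on an object; the grip force is fixed at half the most. Time passes only in rows, so rows that do not move let the fingers close, or fill a call up. It gives the time, the measured TCP pose, the force, the opening and the grip force at its end, in the units of the state.
- bot.get_obs(): the state, without advancing time (a new reading comes with each control period).
- bot.camera(name): name is "side" or "top"; returns a dict with "pixels" (420x560x3 uint8, blue, green, red), "range_z" (420x560 float32, m along the optical axis (not along the pixel's ray), 0 where there is no reading), "mtx" (3x3 intrinsics, pixels), "eye" and "attitude" of the camera in the world. Camera axes: x right, y down, z forward; pixel columns grow to the right and rows downward; lengths in m; the calibration is good to about 2 mm. A picture is of the moment at which its call begins.
- bot.job_done(): hands the job in; it is judged then, once.
Trained networks look in a picture, given as the dict that the camera call returned (one of the last four; its "shot" number tells which), for a name from the list of things; names that differ only in an ending like _2 or _b are one class to them, and where a whole thing is asked for, a point or a joint stands for the part that bears it (a point fixed in the world has none). Each returns a list of dicts, best first, with "p" (0 to 1); they miss things now and then, are a little off and sometimes report something else, mostly with a low value. They report only what shows in the picture. A call takes as long as a camera call. They do not tell look-alikes from the thing itself.
- bot.find_in(picture, name): "xyz" ([x, y, z] in m, in the coordinates of the camera as it stood for that picture, good to about 4 mm: the middle of the surface that is visible of it).
- bot.regions_of(picture, name): "mask" (420x560 bool, what is visible of it).
- bot.place_of(picture, name): "xyz" ([x, y, z] in m, in the coordinates of the camera as it stood for that picture, good to about 4 mm: a listed point, or the origin of a listed thing).
The state is a dict: "clock": time; "joint_pos": joint angles; "joint_vel": joint speeds; "tau": joint torques, N m; "eef_pos": TCP position; "tool_rot": TCP orientation; "ft_force": force on the tool from outside, world axes, zero at the start; "ft_torque": the same for the moment, N m; "grip_width": finger opening in m; "grasp_force": force on a finger pad.
Only numpy, scipy, OpenCV 4.12 (cv2) and the standard library are available. Lean on these libraries where they do the work, as an engineer would, in place of code of your own. Each camera call takes 0.05 s, during which the arm holds its last target. There are 200 camera calls.

## Working session

There is one attempt and no reset: what is moved stays moved. The work goes in short steps, Python scripts to look and compute and a tool call to move; the robot and the scene stay as the last step left them, time stands still between calls to the robot, and variables do not carry over. Pictures are saved under pics/ and viewed, at most 14 in all, crops included, and the job is handed in when it is done.

Besides the shell and the picture viewer there is one more tool, called after "Call:" as a command line: name --argument value ..., lists and objects as JSON in quotes. carry_out: Moves the arm, as the interface text tells. Its arguments: {"type":"object","properties":{"increments":{"type":"array","items":{"type":"number"}}},"required":["increments"]}

```bash
mkdir -p pics; cat > h.py <<'E'
import numpy as np, cv2
from scipy.spatial.transform import Rotation as R
from workcell import bot
def cw(c,p):
    a=np.array(c["attitude"]); M=R.from_quat(a).as_matrix() if a.size==4 else a.reshape(-1,3)[:3,:3]
    return M@np.array(p)+np.array(c["eye"])
def uv(c,p):
    q=np.array(c["mtx"])@np.array(p); return (q[:2]/q[2]).round().astype(int)
def cloud(c):
    z=c["range_z"]; v,u=np.indices(z.shape); K=np.array(c["mtx"])
    P=np.stack([(u-K[0,2])/K[0,0]*z,(v-K[1,2])/K[1,1]*z,z],-1)
    a=np.array(c["attitude"]); M=R.from_quat(a).as_matrix() if a.size==4 else a.reshape(-1,3)[:3,:3]
    return P@M.T+np.array(c["eye"])
E
python3 - <<'E'
from h import *
for n in ("top","side"):
    c=bot.camera(n); cv2.imwrite(f"pics/{n}0.png",c["pixels"]); print(n,c["eye"],c["attitude"],c["mtx"][0])
    for k in "plank plinth_mid feelers_mid longneck_mid squat_mid cone_mid jar_mid scissors_mid".split():
        for d in bot.place_of(c,k)[:4]:
            print(k,round(d["p"],2),cw(c,d["xyz"]).round(3),uv(c,d["xyz"]))
print(bot.get_obs())
E
```

```text
top [ 0.52839214 -0.03669601  1.17953074] [-0.7024064   0.71094252 -0.02879924  0.01888358] [497.20307254   0.         273.97783098]
plinth_mid 0.67 [0.45  0.284 0.02 ] [129 270]
feelers_mid 0.65 [0.582 0.294 0.058] [120 212]
longneck_mid 0.89 [ 0.609 -0.314  0.057] [389 197]
longneck_mid 0.74 [ 0.704 -0.332  0.052] [395 156]
longneck_mid 0.74 [ 0.577 -0.424  0.054] [437 210]
squat_mid 0.63 [0.759 0.197 0.043] [165 135]
squat_mid 0.57 [ 0.463 -0.271  0.023] [368 261]
cone_mid 0.82 [ 0.742 -0.212  0.059] [343 139]
jar_mid 0.96 [0.759 0.198 0.045] [164 135]
scissors_mid 0.64 [0.796 0.004 0.006] [249 122]
side [ 0.80108639 -1.05269419  0.75538979] [ 0.88232709  0.07111548 -0.04591008 -0.46296195] [450.94206857   0.         275.36844934]
plank 0.55 [ 0.541 -0.016 -0.005] [251 222]
plank 0.26 [ 0.744 -0.214  0.059] [315 255]
plinth_mid 0.49 [0.457 0.282 0.018] [245 165]
plinth_mid 0.37 [0.763 0.196 0.04 ] [333 178]
feelers_mid 0.69 [0.583 0.292 0.052] [282 157]
longneck_mid 0.93 [ 0.705 -0.335  0.056] [292 289]
longneck_mid 0.82 [ 0.58  -0.424  0.055] [227 313]
longneck_mid 0.65 [ 0.613 -
[... 261 characters left out ...]
6]
{'clock': 0.9, 'joint_pos': array([-1.28500566e+00,  2.40548299e-01,  5.00181111e-03,  1.33518892e+00,
       -4.85990979e-06,  1.57082390e+00]), 'joint_vel': array([ 0.00202919,  0.00287656,  0.0004099 , -0.00065633, -0.00208262,
        0.00190205]), 'tau': array([ 6.63436094e-04, -3.72197056e+01,  2.52693057e+01,  1.00208654e-03,
        9.31776503e-05, -9.57139434e-06]), 'eef_pos': array([ 0.14095816, -0.47972506,  0.23133301]), 'tool_rot': array([9.89809785e-01, 1.42395885e-01, 1.93312929e-06, 3.04962829e-05]), 'ft_force': array([-0.62833734, -0.3000429 ,  0.71634245]), 'ft_torque': array([ 0.04553908,  0.02930654, -0.02065455]), 'grasp_force': 0.0, 'grip_width': 0.08506498188758713}
```

View pics/top0.png

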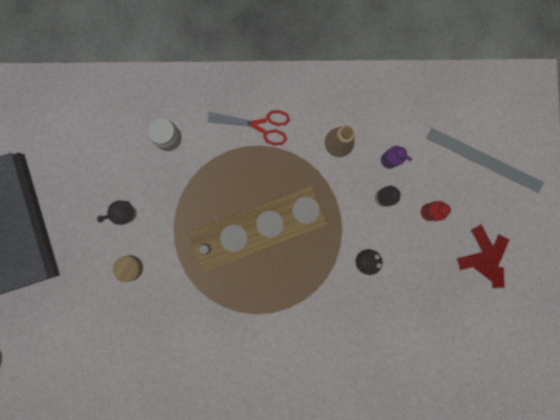

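View pics/side0.png

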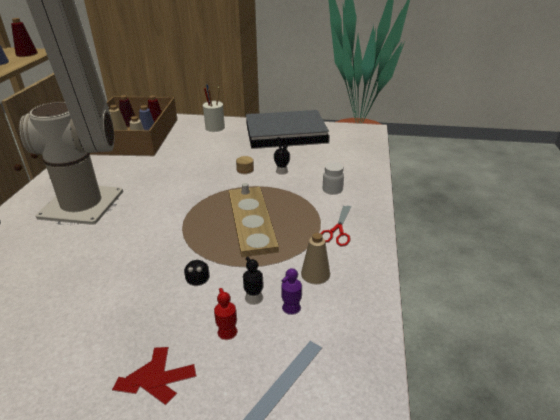

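The top view shows the stub at (205,250), the patches at (233,238), (270,224) and (306,210), the plinth at (127,269), the feelers figure at (120,212) and the squat one at (369,261). There are three long-neck candidates: black (388,196), red (436,211) and purple (396,157). Black is the one described. Next I'll confirm it in a crop and refine the positions.

```bash
python3 - <<'E'
from h import *
c=bot.camera("top"); s=bot.camera("side"); I=c["pixels"]; J=s["pixels"]
g=lambda im,u,v,w,h:cv2.convertScaleAbs(cv2.resize(im[v:v+h,u:u+w],(400,300),interpolation=cv2.INTER_CUBIC),alpha=1.8)
cv2.imwrite("pics/crop1.png",np.vstack([np.hstack([g(I,80,185,80,60),g(I,345,140,120,90)]),np.hstack([g(J,242,130,80,60),g(J,180,240,140,105)])]))
P=cloud(c); z=P[...,2]; hsv=cv2.cvtColor(I,cv2.COLOR_BGR2HSV)
# patches: low saturation within plank height
H=(z>.012)&(z<.032); x,y=P[...,0],P[...,1]
reg=(x>.4)&(x<.68)&(y>-.2)&(y<.2)
pk=(z>.012)&(z<.06)&reg
r=cv2.minAreaRect(P[pk][:,:2].astype(np.float32)*1000); print("plank",r,P[pk][:,2].mean())
for s0 in (60,80):
  m=(H&reg&(hsv[...,1]<s0)).astype(np.uint8)
  n,l,st,ce=cv2.connectedComponentsWithStats(m)
  for i in range(1,n):
    if st[i,4]>80:
        q=P[l==i]; print(s0,st[i],ce[i].round(1),q.mean(0).round(4))
for k,cx,cy,zl in (("plinth",.453,.283,.034),("feel",.582,.293,.04),("long",.611,-.314,.03),("squat",.461,-.273,.015)):
  for nm,Q in (("top",P),("side",cloud(s))):
    m=(np.hypot(Q[...,0]-cx,Q[...,1]-cy)<.05)&(Q[...,2]>zl)
    q=Q[m]; print(k,nm,m.sum(),q.min(0).round(3),q.max(0).round(3),((q.min(0)+q.max(0))/2).round(3))
    if k=="feel":
        t=q[q[:,2]>.09]; print(len(t)); print(t.round(3)[::max(1,len(t)//14)])
E
```

```text
plank ((541.046142578125, -12.799880981445312), (99.97882843017578, 310.157958984375), 20.385095596313477) 0.022079134870617717
60 [292 196  28  28 586] [305.3 209.8] [ 0.5835 -0.1263  0.0221]
60 [256 210  28  28 582] [269.3 223.7] [ 0.5521 -0.0419  0.0221]
60 [220 224  27  28 592] [233.1 237.7] [0.5207 0.0424 0.0222]
80 [292 196  28  28 628] [305.4 209.8] [ 0.5835 -0.1265  0.0221]
80 [255 210  29  28 626] [269.4 223.6] [ 0.5522 -0.042   0.022 ]
80 [219 224  29  28 632] [233.1 237.6] [0.5209 0.0423 0.0222]
plinth top 554 [0.423 0.257 0.034] [0.482 0.316 0.046] [0.453 0.287 0.04 ]
plinth side 118 [0.427 0.25  0.034] [0.484 0.315 0.041] [0.456 0.283 0.038]
feel top 610 [0.554 0.259 0.044] [0.608 0.33  0.117] [0.581 0.294 0.08 ]
127
[[0.603 0.27  0.111]
 [0.601 0.264 0.108]
 [0.598 0.259 0.11 ]
 [0.594 0.268 0.116]
 [0.592 0.267 0.113]
 [0.59  0.267 0.112]
 [0.587 0.282 0.091]
 [0.571 0.324 0.114]
 [0.572 0.31  0.096]
 [0.569 0.315 0.102]
 [0.567 0.321 0.115]
 [0.565 0.329 0.112]
 [0.565 0.314 0.097]
 [0.56  0.326 0.113]
 [0.558 0.32  0.105]]
feel side 273 [0.557 0.253 0.041] [0.609 0.321 0.113] [0.583 0.287 0.077]
46
[[0.563 0.321 0.11 ]
 [0.563 0.316 0.109]
 [0.573 0.319 0.108]
 [0.567 0.317 0.105]
 [0.564 0.315 0.102]
 [0.573 0.316 0.102]
 [0.568 0.31  0.098]
 [0.568 0.305 0.096]
 [0.575 0.308 0.092]
 [0.602 0.263 0.111]
 [0.6   0.257 0.111]
 [0.593 0.254 0.108]
 [0.602 0.261 0.105]
 [0.596 0.256 0.104]
 [0.596 0.258 0.099]
 [0.595 0.263 0.093]]
long top 386 [ 0.589 -0.334  0.034] [ 0.633 -0.289  0.116] [ 0.611 -0.312  0.075]
long side 569 [ 0.591 -0.343  0.03 ] [ 0.635 -0.293  0.113] [ 0.613 -0.318  0.072]
squat top 552 [ 0.434 -0.298  0.015] [ 0.491 -0.24   0.055] [ 0.462 -0.269  0.035]
squat side 449 [ 0.434 -0.305  0.015] [ 0.492 -0.255  0.05 ] [ 0.463 -0.28   0.033]
```

View pics/crop1.png

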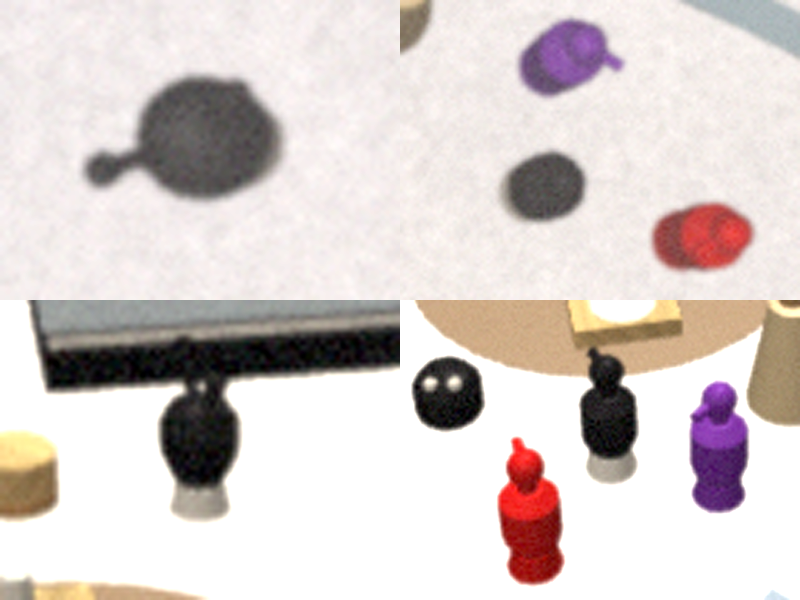

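The upright black figure with the white foot, at (388,196), is the long-neck. Its red and purple look-alikes are recoloured all over. The feelers lie along about (0.032, -0.058), so I'll grip across at a yaw of about 29°. I start by turning the tool while high.

Call:
carry_out --increments '[8.5, 0, 0, 0, -0.164, 8.5, 0, 0, 0, -0.164, 8.5, 0, 0, 0, -0.164, 8.5, 0, 0, 0, -0.164, 8.5, 0, 0, 0, -0.164]'

```text
clock: 1.62
eef_pos: [0.141, -0.4797, 0.2313]
tool_rot: [0.85, 0.527, 0.0, -0.0]
ft_force: [-0.5, 0.1, 0.8]
grip_width: 0.0847
grasp_force: 0.0
```

Call:
carry_out --increments '[8.5, 0, 0, 0, -0.164, 8.5, 0, 0, 0, -0.164, 8.5, 0, 0, 0, -0.164, 8.5, 0, 0, 0, -0.164, 8.5, 0, 0, 0, -0.164]'

```text
clock: 2.25
eef_pos: [0.141, -0.4797, 0.2313]
tool_rot: [0.569, 0.822, 0.0, -0.0]
ft_force: [0.1, -0.1, -0.3]
grip_width: 0.0848
grasp_force: 0.0
```

```bash
cat > go.py <<'E'
import sys; from h import *
# go.py x y z yawdeg : remaining shift in tool axes (cm, after the turn) and turn (rad)
x,y,z,w=map(float,sys.argv[1:5]); o=bot.get_obs()
M=R.from_quat(o["tool_rot"]); ty=M.as_matrix()[:,1]; yaw=np.arctan2(ty[1],ty[0])
d=np.deg2rad(w)-yaw; d=(d+np.pi)%(2*np.pi)-np.pi
d0=np.array([x,y,z])-o["eef_pos"]
f=(M*R.from_euler("z",-d)).inv().apply(d0)*100
print("t",round(o["clock"],2),"yaw",np.rad2deg(yaw).round(1),"turn",round(-d,3),"shift cm after turn",f.round(2),"before",(M.inv().apply(d0)*100).round(2),"pos",o["eef_pos"].round(4),"w",round(o["grip_width"],4),"j",o["joint_pos"].round(2),"F",o["ft_force"].round(1),o["ft_torque"].round(2))
E
python3 go.py .454 .285 .231 20.4
python3 - <<'E'
from h import *
c=bot.camera("top");s=bot.camera("side")
for Q in (cloud(c),cloud(s)):
    m=(np.hypot(Q[...,0]-.611,Q[...,1]+.315)<.06)&(Q[...,2]>.088); q=Q[m]; print(len(q),q.min(0).round(3),q.max(0).round(3)); 
    r=np.hypot(q[:,0]-.612,q[:,1]+.315); print(q[r>.015].round(3)[:12])
E
```

```text
t 2.25 yaw 20.6 turn 0.004 shift cm after turn [6.076e+01 5.600e+01 3.000e-02] before [6.052e+01 5.626e+01 3.000e-02] pos [ 0.141  -0.4797  0.2313] w 0.0848 j [-1.29  0.24  0.    1.34  0.   -0.07] F [ 0.1 -0.1 -0.3] [ 0.03  0.   -0.06]
158 [ 0.593 -0.325  0.094] [ 0.625 -0.289  0.116]
[[ 0.614 -0.3    0.098]
 [ 0.612 -0.3    0.099]
 [ 0.61  -0.3    0.099]
 [ 0.607 -0.301  0.103]
 [ 0.606 -0.297  0.1  ]
 [ 0.605 -0.298  0.104]
 [ 0.605 -0.3    0.105]
 [ 0.603 -0.294  0.103]
 [ 0.603 -0.297  0.101]
 [ 0.603 -0.298  0.104]
 [ 0.603 -0.301  0.102]
 [ 0.603 -0.302  0.104]]
143 [ 0.595 -0.333  0.089] [ 0.627 -0.294  0.114]
[[ 0.595 -0.295  0.101]
 [ 0.597 -0.294  0.101]
 [ 0.6   -0.296  0.102]
 [ 0.596 -0.299  0.102]
 [ 0.598 -0.299  0.102]
 [ 0.6   -0.3    0.103]
 [ 0.603 -0.299  0.103]
 [ 0.596 -0.3    0.1  ]
 [ 0.599 -0.301  0.101]
 [ 0.601 -0.302  0.102]
 [ 0.603 -0.301  0.102]
 [ 0.605 -0.301  0.102]]
```

Call:
carry_out --increments '[8.5, 4.05, 3.75, 0, 0, 8.5, 4.05, 3.75, 0, 0, 8.5, 4.05, 3.75, 0, 0, 8.5, 4.05, 3.75, 0, 0, 8.5, 4.05, 3.75, 0, 0]'

```text
clock: 2.98
eef_pos: [0.2468, -0.2232, 0.2315]
tool_rot: [0.573, 0.82, 0.0, 0.001]
ft_force: [0.7, -0.3, 0.6]
grip_width: 0.0848
grasp_force: 0.0
```

Call:
carry_out --increments '[8.5, 4.05, 3.75, 0, 0, 8.5, 4.05, 3.75, 0, 0, 8.5, 4.05, 3.75, 0, 0, 8.5, 4.05, 3.75, 0, 0, 8.5, 4.05, 3.75, 0, 0]'

```text
clock: 3.6
eef_pos: [0.3524, 0.0322, 0.2317]
tool_rot: [0.572, 0.82, 0.0, 0.001]
ft_force: [1.0, -1.8, 0.4]
grip_width: 0.085
grasp_force: 0.0
```

Call:
carry_out --increments '[8.5, 4.05, 3.75, 0, 0, 8.5, 4.05, 3.75, 0, 0, 8.5, 4.05, 3.75, 0, 0, 8.5, 4.05, 3.75, 0, 0, 8.5, 4.05, 3.75, 0, 0]'

```text
clock: 4.22
eef_pos: [0.4577, 0.2873, 0.2313]
tool_rot: [0.572, 0.82, 0.0, 0.0]
ft_force: [-0.4, -0.6, 0.5]
grip_width: 0.0849
grasp_force: 0.0
```

```bash
python3 go.py .454 .285 .070 20.4
```

```text
t 4.22 yaw 20.2 turn -0.004 shift cm after turn [-0.08 -0.44 16.13] before [-0.09 -0.44 16.13] pos [0.4577 0.2873 0.2313] w 0.0849 j [ 0.56  0.32  0.11  1.36 -0.    1.78] F [-0.4 -0.6  0.5] [-0.01 -0.04 -0.04]
```

Call:
carry_out --increments '[8.5, -0.1, -0.4, 5, 0, 8.5, 0, 0, 5, 0, 8.5, 0, 0, 5, 0, 8.5, 0, 0, 5, 0, 8.5, 0, 0, 2.3, 0]'

```text
clock: 4.85
eef_pos: [0.4518, 0.2819, 0.0052]
tool_rot: [0.572, 0.82, -0.002, -0.001]
ft_force: [-1.0, 0.5, 0.7]
grip_width: 0.0848
grasp_force: 0.0
```

Call:
carry_out --increments '[5, 0, 0, 0, 0, 5, 0, 0, 0, 0, 5, 0, 0, 0, 0, 5, 0, 0, 0, 0, 5, 0, 0, 0, 0]'

```text
clock: 5.48
eef_pos: [0.4542, 0.2833, 0.0089]
tool_rot: [0.571, 0.821, 0.001, 0.0]
ft_force: [-0.5, 0.2, 2.2]
grip_width: 0.0585
grasp_force: 64.5
```

```bash
python3 go.py .552 -.042 .029 20.4; python3 -c "
from h import *
c=bot.camera('side');cv2.imwrite('pics/s1.png',cv2.resize(c['pixels'][90:210,180:340],(800,600)))"
```

```text
t 5.47 yaw 20.3 turn -0.001 shift cm after turn [-33.9   -2.17  -2.02] before [-33.91  -2.13  -2.02] pos [0.4542 0.2833 0.0089] w 0.0585 j [ 0.56  0.51 -0.23  0.83  0.    1.77] F [-0.5  0.2  2.2] [-0.01  0.1  -0.03]
```

View pics/s1.png

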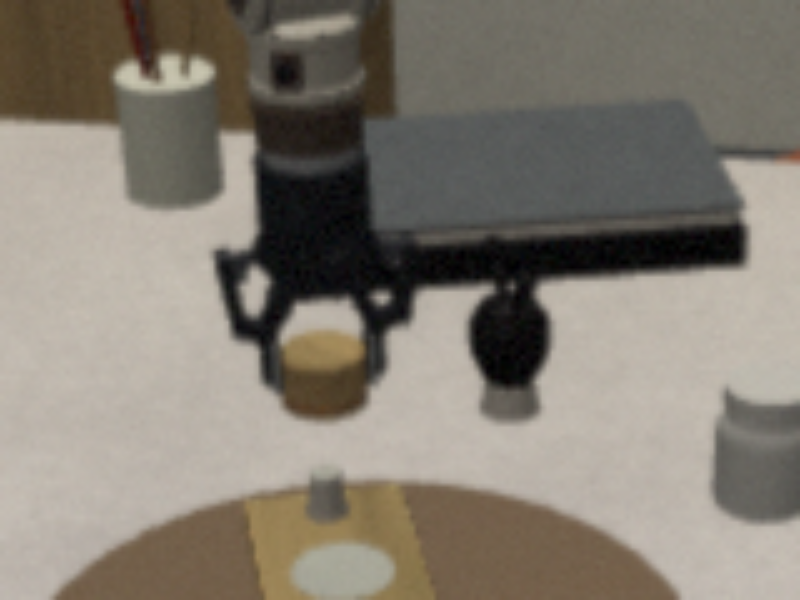

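The plinth is gripped at (320,370) in the crop, 58.5 mm wide, with the tips just clear of the table. Now I lift it and carry it across.

Call:
carry_out --increments '[5, 0, 0, -4, 0, 5, 0, 0, -4, 0, 5, -5.6, -0.4, -4, 0, 5, -5.6, -0.4, 0, 0, 5, -5.6, -0.4, 0, 0]'

```text
clock: 6.15
eef_pos: [0.5002, 0.1252, 0.1255]
tool_rot: [0.571, 0.821, 0.001, 0.001]
ft_force: [1.3, 0.3, -1.7]
grip_width: 0.0584
grasp_force: 64.9
```

Call:
carry_out --increments '[5, -5.6, -0.4, 0, 0, 5, -5.6, -0.4, 0, 0, 5, -5.6, -0.3, 0, 0, 5, 0, 0, 3, 0, 5, 0, 0, 0, 0]'

```text
clock: 6.78
eef_pos: [0.5452, -0.0356, 0.0923]
tool_rot: [0.572, 0.82, -0.001, -0.003]
ft_force: [0.4, 0.8, -1.5]
grip_width: 0.0582
grasp_force: 64.8
```

```bash
python3 go.py .552 -.0435 .031 20.4
```

```text
t 6.78 yaw 20.2 turn -0.003 shift cm after turn [-1.    0.4   6.13] before [-0.99  0.4   6.13] pos [ 0.5452 -0.0356  0.0923] w 0.0582 j [-0.07  0.43 -0.1   1.05  0.    1.15] F [ 0.4  0.8 -1.5] [ 0.05 -0.01 -0.01]
```

Call:
carry_out --increments '[5, -0.5, 0.2, 2, 0, 5, -0.3, 0.2, 2, 0, 5, 0, 0, 1.5, 0, 5, 0, 0, 0, 0, 5, 0, 0, 0, 0]'

```text
clock: 7.4
eef_pos: [0.5546, -0.0407, 0.0404]
tool_rot: [0.571, 0.821, 0.0, 0.0]
ft_force: [-0.4, -0.4, -0.7]
grip_width: 0.0581
grasp_force: 64.8
```

```bash
python3 go.py .552 -.0435 .031 20.4; python3 -c "
from h import *
c=bot.camera('side');cv2.imwrite('pics/s2.png',cv2.resize(c['pixels'][160:280,180:340],(800,600)))"
```

```text
t 7.4 yaw 20.4 turn -0.0 shift cm after turn [-0.18 -0.34  0.94] before [-0.18 -0.34  0.94] pos [ 0.5546 -0.0407  0.0404] w 0.0581 j [-0.07  0.5  -0.14  0.93  0.    1.14] F [-0.4 -0.4 -0.7] [-0.06  0.04  0.02]
```

View pics/s2.png

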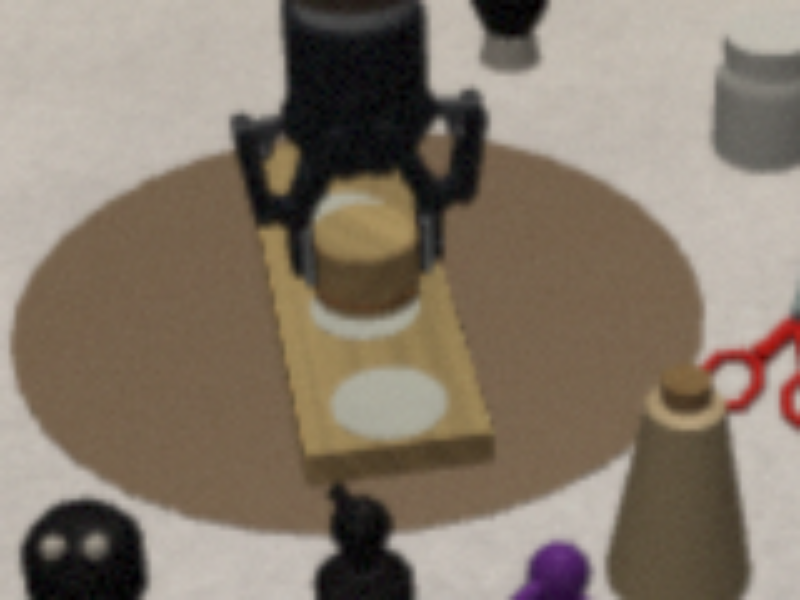

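The plinth at (365,260) hangs about 1 cm above the middle patch, with a slight offset still to correct.

Call:
carry_out --increments '[5, -0.2, -0.3, 0.5, 0, 5, 0, 0, 0.4, 0, 5, 0, 0, 0, 0, 5, 0, 0, 0, 0, 5, 0, 0, 0, 0]'

```text
clock: 8.07
eef_pos: [0.5519, -0.0442, 0.0309]
tool_rot: [0.571, 0.821, -0.0, 0.0]
ft_force: [-2.8, -1.7, 5.3]
grip_width: 0.0583
grasp_force: 65.5
```

```bash
python3 go.py .552 -.0435 .031 20.4; python3 - <<'E'
from h import *
c=bot.camera("side");Q=cloud(c)
m=(np.hypot(Q[...,0]-.552,Q[...,1]+.05)<.035)&(Q[...,2]>.03)&(Q[...,2]<.075)&(c["pixels"][...,2].astype(int)-c["pixels"][...,0]>25)
q=Q[m];print(len(q),np.percentile(q,[2,50,98],axis=0).round(4)); t=q[q[:,2]>.058];print((t.min(0)+t.max(0))/2,len(t))
E
```

```text
t 8.07 yaw 20.3 turn -0.001 shift cm after turn [ 0.06  0.03 -0.01] before [ 0.06  0.03 -0.01] pos [ 0.5519 -0.0442  0.0309] w 0.0583 j [-0.08  0.51 -0.16  0.91 -0.    1.14] F [-2.8 -1.7  5.3] [-0.19  0.44 -0.02]
373 [[ 0.5269 -0.0757  0.0308]
 [ 0.5548 -0.0609  0.0578]
 [ 0.5799 -0.0213  0.0626]]
[ 0.55147007 -0.04671697  0.06527437] 176
```

Call:
carry_out --increments '[7.5, 0, 0, 0, 0, 7.5, 0, 0, 0, 0, 7.5, 0, 0, 0, 0, 7.5, 0, 0, -4, 0, 7.5, 0, 0, -5, 0]'

```text
clock: 8.75
eef_pos: [0.5508, -0.0438, 0.12]
tool_rot: [0.571, 0.821, -0.001, -0.002]
ft_force: [1.3, -0.3, -0.6]
grip_width: 0.0751
grasp_force: 0.0
```

Call:
carry_out --increments '[8.5, 0, 0, -6, 0, 8.5, 3, 0, -4, -0.05, 8.5, 5.5, 0, 0, -0.05, 8.5, 5.5, 0, 0, -0.05, 8.5, 5.5, 0, 0, 0]'

```text
clock: 9.38
eef_pos: [0.4684, 0.1337, 0.2206]
tool_rot: [0.508, 0.861, 0.0, 0.0]
ft_force: [1.2, 0.1, -0.5]
grip_width: 0.0849
grasp_force: 0.0
```

```bash
python3 go.py .582 .292 .2 29; python3 - <<'E'
from h import *
c=bot.camera("top");Q=cloud(c)
m=(np.hypot(Q[...,0]-.552,Q[...,1]+.044)<.045)&(Q[...,2]>.055)&(Q[...,2]<.075)
print(cv2.minEnclosingCircle((Q[m][:,:2]*1000).astype(np.float32)),Q[m].mean(0),m.sum())
cv2.imwrite("pics/t2.png",cv2.resize(c["pixels"][150:300,80:280],(800,600)))
E
```

```text
t 9.38 yaw 28.9 turn -0.001 shift cm after turn [ 8.34 17.6   2.08] before [ 8.36 17.59  2.08] pos [0.4684 0.1337 0.2206] w 0.0849 j [ 0.28  0.22 -0.05  1.3   0.    1.34] F [ 1.2  0.1 -0.5] [-0.   -0.04  0.05]
((550.10546875, -40.32115936279297), 29.760021209716797) [ 0.54984989 -0.04012447  0.06138496] 546
```

View pics/t2.png

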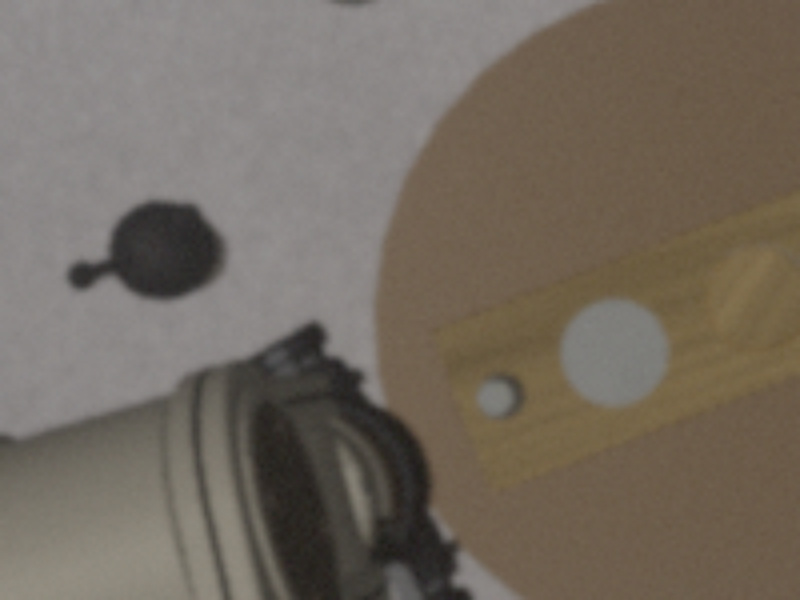

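The plinth stands on the middle patch, at (765,295) in the crop: (0.550, -0.040) against the patch centre (0.552, -0.042). On to the feelers figure.

Call:
carry_out --increments '[8.5, 2.1, 4.4, 0, 0, 8.5, 2.1, 4.4, 0, 0, 8.5, 2.1, 4.4, 0, 0, 8.5, 2.1, 4.4, 0, 0, 8.5, 0, 0, 3, 0]'

```text
clock: 10.05
eef_pos: [0.5861, 0.295, 0.1914]
tool_rot: [0.507, 0.862, 0.003, 0.002]
ft_force: [0.0, 0.6, -0.3]
grip_width: 0.085
grasp_force: 0.0
```

Call:
carry_out --increments '[8.5, 0, 0, 2, 0, 8.5, 0, 0, 0, 0, 8.5, 0, 0, 0, 0, 8.5, 0, 0, 0, 0, 8.5, 0, 0, 0, 0]'

```text
clock: 10.68
eef_pos: [0.583, 0.291, 0.1718]
tool_rot: [0.508, 0.861, 0.001, 0.001]
ft_force: [-0.2, -0.5, -0.2]
grip_width: 0.0848
grasp_force: 0.0
```

```bash
python3 go.py .5825 .2925 .044 29
```

```text
t 10.68 yaw 28.9 turn -0.001 shift cm after turn [ 0.15 -0.   12.78] before [ 0.15 -0.   12.78] pos [0.583  0.291  0.1718] w 0.0848 j [0.46 0.57 0.35 1.35 0.   1.53] F [-0.2 -0.5 -0.2] [-0.05  0.03 -0.03]
```

Call:
carry_out --increments '[8.5, 0.1, 0, 4, 0, 8.5, 0, 0, 4, 0, 8.5, 0, 0, 3, 0, 8.5, 0, 0, 1.8, 0, 8.5, 0, 0, 0, 0]'

```text
clock: 11.3
eef_pos: [0.5813, 0.2914, 0.0415]
tool_rot: [0.508, 0.861, -0.001, -0.001]
ft_force: [0.1, 0.8, 0.3]
grip_width: 0.0854
grasp_force: 0.0
```

```bash
python3 go.py .5825 .2925 .044 29; python3 -c "
from h import *
c=bot.camera('side');cv2.imwrite('pics/s3.png',cv2.resize(c['pixels'][85:205,210:370],(800,600)))"
```

```text
t 11.3 yaw 28.9 turn -0.001 shift cm after turn [ 0.04  0.16 -0.25] before [ 0.04  0.16 -0.25] pos [0.5813 0.2914 0.0415] w 0.0854 j [0.46 0.67 0.16 1.07 0.   1.53] F [0.1 0.8 0.3] [-0.03  0.02  0.05]
```

View pics/s3.png

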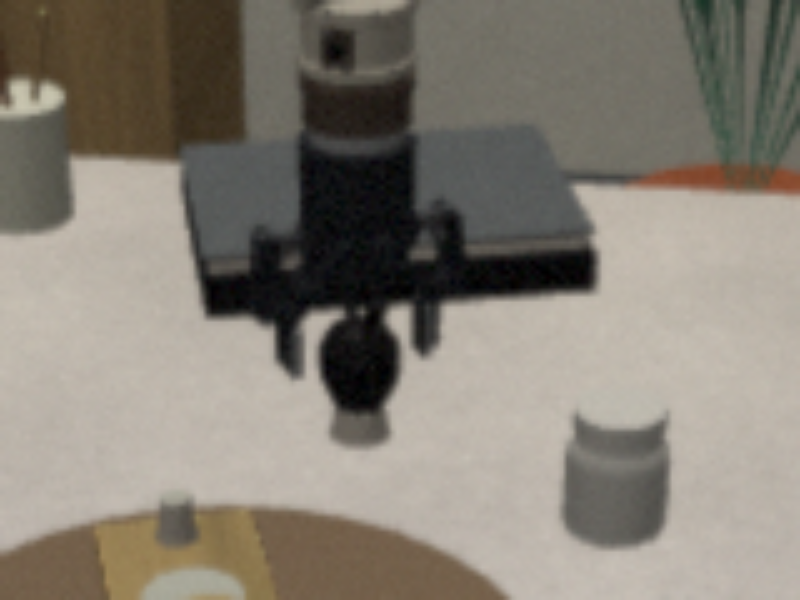

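The fingers stand on either side of the head at (360,365), no contact. Close.

Call:
carry_out --increments '[4.5, 0, 0, 0, 0, 4.5, 0, 0, 0, 0, 4.5, 0, 0, 0, 0, 4.5, 0, 0, 0, 0, 4.5, 0, 0, 0, 0]'

```text
clock: 11.98
eef_pos: [0.5834, 0.2925, 0.045]
tool_rot: [0.508, 0.861, 0.002, 0.001]
ft_force: [-0.8, -0.6, 5.7]
grip_width: 0.0534
grasp_force: 63.6
```

```bash
python3 go.py .5825 .2925 .044 29
```

```text
t 11.97 yaw 28.9 turn -0.001 shift cm after turn [ 0.04 -0.08  0.1 ] before [ 0.04 -0.08  0.1 ] pos [0.5834 0.2925 0.045 ] w 0.0534 j [ 0.46  0.66  0.16  1.07 -0.    1.53] F [-0.8 -0.6  5.7] [-0.06  0.12 -0.06]
```

Call:
carry_out --increments '[4.5, 0, 0, -3, 0, 4.5, 0, 0, -4, 0, 4.5, 0, 0, -4, -0.142, 4.5, 0, 0, -4, -0.142, 4.5, 0, 0, 0, -0.142]'

```text
clock: 12.6
eef_pos: [0.5842, 0.2929, 0.1979]
tool_rot: [0.312, 0.95, 0.003, 0.003]
ft_force: [0.8, 0.7, -1.3]
grip_width: 0.0535
grasp_force: 63.2
```

Call:
carry_out --increments '[4.5, 0, 0, 0, -0.142, 4.5, 0, 0, 0, -0.142, 4.5, 0, 0, 0, -0.142, 4.5, 0, 0, 0, -0.142, 4.5, 0, 0, 0, -0.142]'

```text
clock: 13.22
eef_pos: [0.5819, 0.2917, 0.1927]
tool_rot: [-0.037, 0.999, -0.0, -0.0]
ft_force: [1.7, 0.2, -1.2]
grip_width: 0.0535
grasp_force: 63.2
```

Call:
carry_out --increments '[4.5, 0, 0, 0, -0.142, 4.5, 0, 0, 0, -0.142, 4.5, 0, 0, 0, 0, 4.5, 0, 0, 0, 0, 4.5, 0, 0, 0, 0]'

```text
clock: 13.85
eef_pos: [0.582, 0.2918, 0.1926]
tool_rot: [-0.176, 0.984, 0.0, 0.0]
ft_force: [-0.3, -0.5, -0.6]
grip_width: 0.0536
grasp_force: 63.2
```

```bash
python3 go.py .551 -.041 .15 110.4;  python3 -c "
from h import *
c=bot.camera('side');cv2.imwrite('pics/s4.png',cv2.resize(c['pixels'][50:170,210:370],(800,600)))"
```

```text
t 13.85 yaw 110.2 turn -0.003 shift cm after turn [ 14.51 -30.11   4.26] before [ 14.42 -30.16   4.26] pos [0.582  0.2918 0.1926] w 0.0536 j [ 0.46  0.57  0.39  1.4  -0.    0.11] F [-0.3 -0.5 -0.6] [-0.05 -0.04 -0.02]
```

View pics/s4.png

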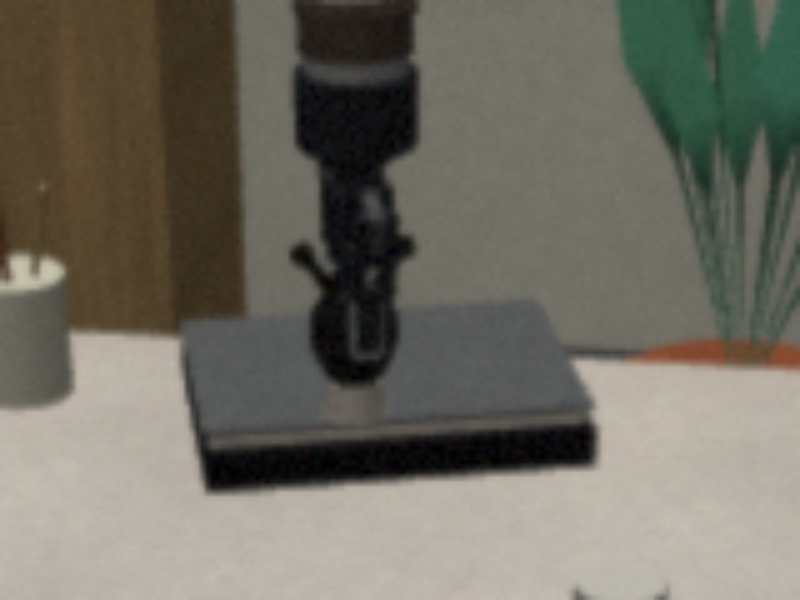

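The figure hangs upright at (355,350), feelers free at (300,252) and (405,245). Now to the plinth.

Call:
carry_out --increments '[4.5, 2.4, -5, 0, 0, 4.5, 2.4, -5, 0, 0, 4.5, 2.4, -5, 0, 0, 4.5, 2.4, -5, 0, 0, 4.5, 2.4, -5, 0, 0]'

```text
clock: 14.52
eef_pos: [0.5559, 0.014, 0.1929]
tool_rot: [-0.176, 0.984, -0.0, 0.0]
ft_force: [0.3, -0.0, -0.6]
grip_width: 0.0534
grasp_force: 63.3
```

Call:
carry_out --increments '[4.5, 2.4, -5, 0, 0, 4.5, 0, 0, 2, 0, 4.5, 0, 0, 2.5, 0, 4.5, 0, 0, 0, 0, 4.5, 0, 0, 0, 0]'

```text
clock: 15.15
eef_pos: [0.5515, -0.0393, 0.1484]
tool_rot: [-0.176, 0.984, -0.0, 0.001]
ft_force: [0.6, 0.3, -0.4]
grip_width: 0.0534
grasp_force: 63.4
```

```bash
python3 go.py .551 -.041 .108 110.4;  python3 - <<'E'
from h import *
c=bot.camera("side");Q=cloud(c)
m=(np.hypot(Q[...,0]-.551,Q[...,1]+.041)<.06)&(Q[...,2]>.1)&(Q[...,2]<.14)&(c["pixels"].min(-1)>60)
q=Q[m]; print(len(q), q.min(0),q.max(0))
cv2.imwrite('pics/s5.png',cv2.resize(c['pixels'][130:250,180:340],(800,600)))
E
```

```text
t 15.15 yaw 110.3 turn -0.002 shift cm after turn [ 0.11 -0.13  4.04] before [ 0.11 -0.13  4.04] pos [ 0.5515 -0.0393  0.1484] w 0.0534 j [-0.07  0.39 -0.    1.17  0.   -0.43] F [ 0.6  0.3 -0.4] [ 0.02 -0.03  0.05]
128 [ 0.52911316 -0.06631108  0.10083465] [ 0.57297163 -0.03773115  0.13967765]
```

View pics/s5.png

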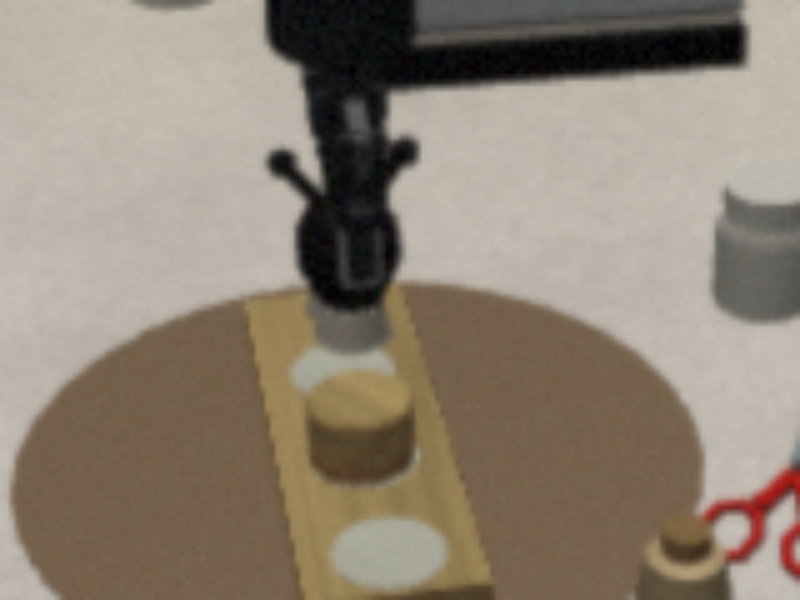

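The foot at (350,325) is above the plinth at (360,425), foot centre x 0.551. Lower it.

Call:
carry_out --increments '[4.5, 0.1, -0.1, 1.8, 0, 4.5, 0, 0, 1.6, 0, 4.5, 0, 0, 0.3, 0, 4.5, 0, 0, 0, 0, 4.5, 0, 0, 0, 0]'

```text
clock: 15.82
eef_pos: [0.551, -0.0408, 0.1113]
tool_rot: [-0.176, 0.984, -0.0, 0.001]
ft_force: [0.3, -0.7, -0.7]
grip_width: 0.0533
grasp_force: 63.3
```

```bash
python3 go.py .551 -.041 .108 110.4
```

```text
t 15.82 yaw 110.3 turn -0.002 shift cm after turn [ 0.01 -0.02  0.33] before [ 0.01 -0.02  0.33] pos [ 0.551  -0.0408  0.1113] w 0.0533 j [-0.07  0.42 -0.06  1.09 -0.   -0.43] F [ 0.3 -0.7 -0.7] [ 0.   -0.01 -0.04]
```

Call:
carry_out --increments '[4.5, 0, 0, 0.2, 0, 4.5, 0, 0, 0, 0, 4.5, 0, 0, 0, 0, 4.5, 0, 0, 0, 0, 4.5, 0, 0, 0, 0]'

```text
clock: 16.45
eef_pos: [0.5505, -0.0408, 0.1086]
tool_rot: [-0.176, 0.984, -0.0, 0.0]
ft_force: [0.5, -0.3, -0.7]
grip_width: 0.0537
grasp_force: 63.3
```

```bash
python3 go.py .551 -.041 .108 110.4
```

```text
t 16.45 yaw 110.3 turn -0.002 shift cm after turn [-0.04 -0.04  0.06] before [-0.04 -0.04  0.06] pos [ 0.5505 -0.0408  0.1086] w 0.0537 j [-0.07  0.42 -0.07  1.08 -0.   -0.43] F [ 0.5 -0.3 -0.7] [ 0.02  0.05 -0.02]
```

Call:
carry_out --increments '[4.5, 0, 0, 0.15, 0, 4.5, 0, 0, 0, 0, 4.5, 0, 0, 0, 0, 5.6, 0, 0, 0, 0, 6, 0, 0, 0, 0]'

```text
clock: 17.08
eef_pos: [0.5505, -0.0408, 0.1072]
tool_rot: [-0.176, 0.984, -0.0, 0.0]
ft_force: [-0.1, -0.4, 0.8]
grip_width: 0.0604
grasp_force: 0.0
```

Call:
carry_out --increments '[8, 0, 0, 0, 0, 8, 0, 0, 0, 0, 8, 0, 0, -3, 0, 8, 0, 0, -5, 0, 8, 0, 0, -5, 0]'

```text
clock: 17.7
eef_pos: [0.5501, -0.0408, 0.2382]
tool_rot: [-0.176, 0.984, 0.0, -0.0]
ft_force: [1.1, 0.6, -0.9]
grip_width: 0.0801
grasp_force: 0.0
```

```bash
python3 go.py .462 -.272 .2 20.4
```

```text
t 17.7 yaw 110.3 turn 1.569 shift cm after turn [-18.6  -16.32   3.83] before [ 16.28 -18.63   3.83] pos [ 0.5501 -0.0408  0.2382] w 0.0801 j [-0.07  0.34  0.16  1.39  0.   -0.43] F [ 1.1  0.6 -0.9] [-0.01 -0.06  0.01]
```

Call:
carry_out --increments '[8.5, 3.2, -3.7, 0, 0, 8.5, 3.2, -3.7, 0, 0, 8.5, 3.3, -3.7, 0, 0, 8.5, 3.3, -3.7, 0, 0, 8.5, 3.3, -3.8, 0, 0]'

```text
clock: 18.32
eef_pos: [0.4614, -0.2732, 0.2373]
tool_rot: [-0.176, 0.984, -0.0, 0.0]
ft_force: [0.3, 0.5, -0.2]
grip_width: 0.0846
grasp_force: 0.0
```

Call:
carry_out --increments '[8.5, 0, 0, 0, 0.157, 8.5, 0, 0, 0, 0.157, 8.5, 0, 0, 0, 0.157, 8.5, 0, 0, 0, 0.157, 8.5, 0, 0, 0, 0.157]'

```text
clock: 18.95
eef_pos: [0.462, -0.2718, 0.2371]
tool_rot: [0.216, 0.976, 0.0, -0.0]
ft_force: [0.7, -0.2, 0.5]
grip_width: 0.0847
grasp_force: 0.0
```

Call:
carry_out --increments '[8.5, 0, 0, 0, 0.157, 8.5, 0, 0, 0, 0.157, 8.5, 0, 0, 0, 0.157, 8.5, 0, 0, 0, 0.157, 8.5, 0, 0, 0, 0.157]'

```text
clock: 19.58
eef_pos: [0.462, -0.2718, 0.2371]
tool_rot: [0.573, 0.819, -0.0, 0.0]
ft_force: [0.2, 0.4, 0.2]
grip_width: 0.0849
grasp_force: 0.0
```

```bash
python3 go.py .462 -.272 .006 20.4; python3 - <<'E'
from h import *
c=bot.camera("top");Q=cloud(c)
m=(np.hypot(Q[...,0]-.551,Q[...,1]+.041)<.06)&(Q[...,2]>.1)
q=Q[m]; print(len(q), q.min(0),q.max(0)); h=q[(q[:,2]>.11)&(q[:,2]<.155)]; print(cv2.minEnclosingCircle((h[:,:2]*1000).astype(np.float32)))
cv2.imwrite("pics/t3.png",cv2.resize(c["pixels"][150:300,200:400],(800,600)))
E
```

```text
t 19.57 yaw 20.0 turn -0.006 shift cm after turn [-2.000e-02 -1.000e-02  2.311e+01] before [-2.000e-02 -1.000e-02  2.311e+01] pos [ 0.462  -0.2718  0.2371] w 0.0849 j [-0.53  0.31  0.11  1.37 -0.    0.69] F [0.2 0.4 0.2] [ 0.05 -0.01  0.05]
1566 [ 0.50984945 -0.06825235  0.1237057 ] [ 0.58514235 -0.01528795  1.17953074]
((547.3998413085938, -41.226951599121094), 27.580753326416016)
```

View pics/t3.png

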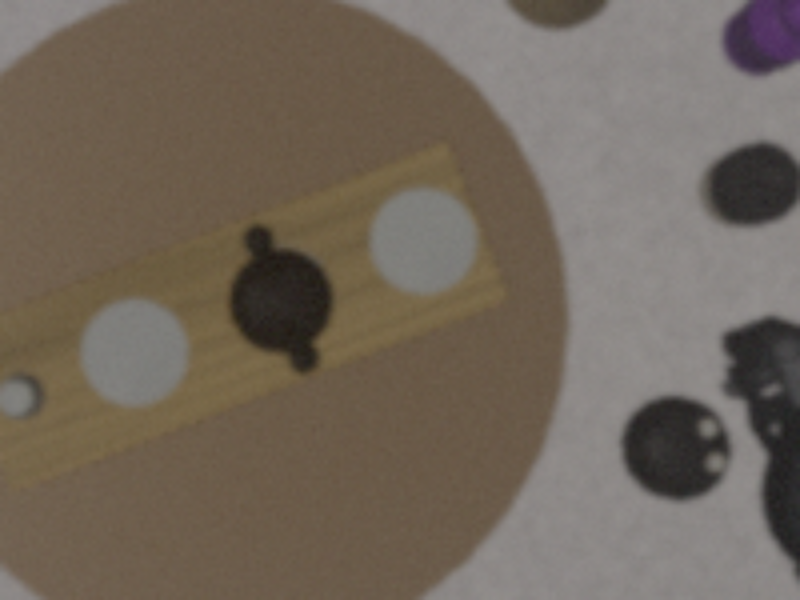

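The feelers figure stands centred on the plinth at (280,300), feelers across the plank. Now down on the squat one at (675,447).

Call:
carry_out --increments '[8.5, 0, 0, 5, 0, 8.5, 0, 0, 5, 0, 8.5, 0, 0, 5, 0, 8.5, 0, 0, 5, 0, 8.5, 0, 0, 3, 0]'

```text
clock: 20.25
eef_pos: [0.4606, -0.2709, 0.0045]
tool_rot: [0.57, 0.821, -0.0, -0.002]
ft_force: [-0.0, 0.9, 0.7]
grip_width: 0.0849
grasp_force: 0.0
```

Call:
carry_out --increments '[8.5, 0, 0, 0, 0, 5, 0, 0, 0, 0, 5, 0, 0, 0, 0, 5, 0, 0, 0, 0, 5, 0, 0, 0, 0]'

```text
clock: 20.88
eef_pos: [0.4639, -0.2729, 0.0095]
tool_rot: [0.571, 0.821, 0.0, 0.003]
ft_force: [-0.5, 0.8, 7.1]
grip_width: 0.0572
grasp_force: 64.8
```

```bash
python3 go.py .521 .042 .2 20.4
```

```text
t 20.88 yaw 20.4 turn -0.001 shift cm after turn [ 27.45  16.39 -19.11] before [ 27.46  16.37 -19.11] pos [ 0.4639 -0.2729  0.0095] w 0.0572 j [-0.53  0.51 -0.23  0.83 -0.    0.68] F [-0.5  0.8  7.1] [0.01 0.2  0.01]
```

Call:
carry_out --increments '[5, 0, 0, -4, 0, 5, 0, 0, -5.5, 0, 5, 0, 0, -5.5, 0, 5, 0, 0, -5.5, 0, 5, 0, 0, -2, 0]'

```text
clock: 21.5
eef_pos: [0.4636, -0.2727, 0.2372]
tool_rot: [0.571, 0.821, 0.0, 0.004]
ft_force: [-0.2, 0.2, -1.5]
grip_width: 0.0576
grasp_force: 64.7
```

Call:
carry_out --increments '[5, 4.6, 2.75, 0, 0, 5, 4.6, 2.75, 0, 0, 5, 4.6, 2.75, 0, 0, 5, 4.6, 2.75, 0, 0, 5, 4.6, 2.75, 0, 0]'

```text
clock: 22.12
eef_pos: [0.5111, -0.0067, 0.2329]
tool_rot: [0.571, 0.821, 0.0, 0.001]
ft_force: [0.6, -0.1, -1.1]
grip_width: 0.0574
grasp_force: 64.6
```

Call:
carry_out --increments '[5, 4.5, 2.65, 0, 0, 5, 0, 0, 0, 0, 5, 0, 0, 0, 0, 5, 0, 0, 0, 0, 5, 0, 0, 0, 0]'

```text
clock: 22.75
eef_pos: [0.5201, 0.0418, 0.2322]
tool_rot: [0.572, 0.82, -0.0, 0.0]
ft_force: [0.3, -0.1, -0.4]
grip_width: 0.0575
grasp_force: 64.7
```

```bash
python3 go.py .521 .042 .032 20.4;  python3 - <<'E'
from h import *
c=bot.camera("side")
cv2.imwrite('pics/s6.png',cv2.resize(c['pixels'][110:230,180:340],(800,600)))
E
```

```text
t 22.75 yaw 20.2 turn -0.003 shift cm after turn [-1.000e-02  9.000e-02  2.002e+01] before [-1.000e-02  9.000e-02  2.002e+01] pos [0.5201 0.0418 0.2322] w 0.0575 j [ 0.08  0.28  0.06  1.35 -0.    1.3 ] F [ 0.3 -0.1 -0.4] [-0.03  0.03 -0.03]
```

View pics/s6.png

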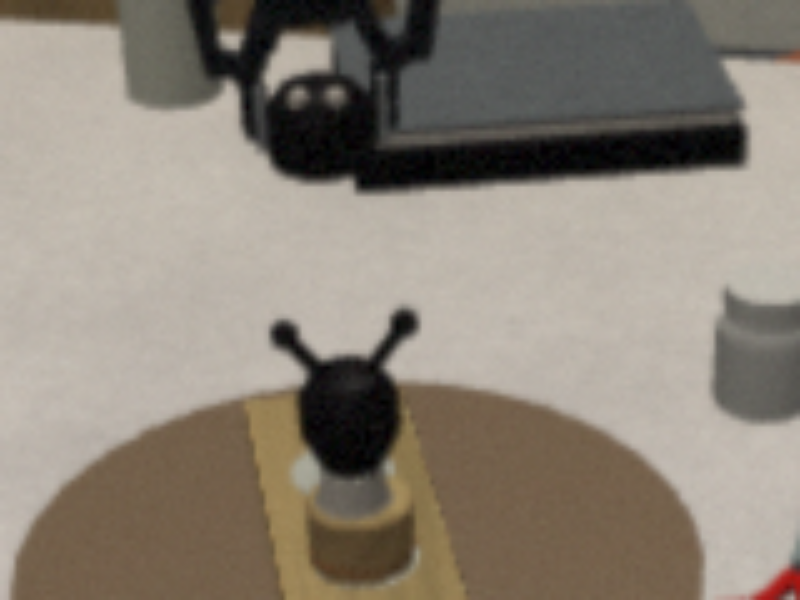

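The squat figure is held upright at (318,125), and the feelers figure sits well on the plinth. Lower it.

Call:
carry_out --increments '[5, -0.1, 0.1, 5, 0, 5, 0, 0, 5, 0, 5, 0, 0, 5, 0, 5, 0, 0, 3, 0, 5, 0, 0, 1, 0]'

```text
clock: 23.42
eef_pos: [0.5199, 0.0417, 0.0401]
tool_rot: [0.572, 0.821, -0.001, -0.002]
ft_force: [0.4, -0.3, 0.1]
grip_width: 0.0572
grasp_force: 64.6
```

Call:
carry_out --increments '[5, 0, 0, 0.5, 0, 5, 0, 0, 0, 0, 5, 0, 0, 0, 0, 5, 0, 0, 0, 0, 5, 0, 0, 0, 0]'

```text
clock: 24.05
eef_pos: [0.5219, 0.0426, 0.0376]
tool_rot: [0.571, 0.821, 0.0, 0.0]
ft_force: [0.3, -0.5, -0.5]
grip_width: 0.0576
grasp_force: 64.6
```

```bash
python3 go.py .521 .042 .032 20.4
```

```text
t 24.05 yaw 20.3 turn -0.001 shift cm after turn [-0.02 -0.1   0.56] before [-0.02 -0.1   0.56] pos [0.5219 0.0426 0.0376] w 0.0576 j [ 0.08  0.45 -0.23  0.88 -0.    1.3 ] F [ 0.3 -0.5 -0.5] [-0.    0.01 -0.05]
```

Call:
carry_out --increments '[5, -0.1, -0.1, 0.4, 0, 5, 0, 0, 0, 0, 5, 0, 0, 0.1, 0, 5, 0, 0, 0, 0, 5, 0, 0, 0, 0]'

```text
clock: 24.68
eef_pos: [0.521, 0.0412, 0.0321]
tool_rot: [0.571, 0.821, -0.0, 0.0]
ft_force: [0.9, -0.2, -0.2]
grip_width: 0.058
grasp_force: 64.6
```

```bash
python3 go.py .521 .042 .032 20.4
```

```text
t 24.68 yaw 20.3 turn -0.001 shift cm after turn [0.07 0.03 0.01] before [0.07 0.03 0.01] pos [0.521  0.0412 0.0321] w 0.058 j [ 0.08  0.46 -0.24  0.87 -0.    1.29] F [ 0.9 -0.2 -0.2] [ 0.06 -0.02 -0.02]
```

Call:
carry_out --increments '[5, 0, 0, 0.15, 0, 5, 0, 0, 0, 0, 5, 0, 0, 0, 0, 5, 0, 0, 0, 0, 5, 0, 0, 0, 0]'

```text
clock: 25.3
eef_pos: [0.5211, 0.0413, 0.0315]
tool_rot: [0.571, 0.821, 0.0, 0.0]
ft_force: [-2.0, -0.1, 4.9]
grip_width: 0.0575
grasp_force: 65.3
```

Contact; release and rise.

Call:
carry_out --increments '[6.2, 0, 0, 0, 0, 7.5, 0, 0, 0, 0, 7.5, 0, 0, 0, 0, 7.5, 0, 0, -2, 0, 7.5, 0, 0, -5, 0]'

```text
clock: 25.92
eef_pos: [0.5185, 0.041, 0.0987]
tool_rot: [0.571, 0.821, -0.002, -0.003]
ft_force: [0.7, -0.9, 0.1]
grip_width: 0.075
grasp_force: 0.0
```

Call:
carry_out --increments '[8.5, 0, 0, -6, 0, 8.5, 0, 0, -6, 0, 8.5, 0, 0, -2, 0, 8.5, 0, 0, 0, 0, 8.5, 0, 0, 0, 0]'

```text
clock: 26.55
eef_pos: [0.5201, 0.0411, 0.2389]
tool_rot: [0.571, 0.821, -0.001, -0.001]
ft_force: [0.0, 0.1, -1.1]
grip_width: 0.0851
grasp_force: 0.0
```

```bash
python3 go.py .611 -.315 .24 20.4
```

```text
t 26.55 yaw 20.3 turn -0.001 shift cm after turn [-36.55  -3.89  -0.12] before [-36.55  -3.85  -0.12] pos [0.5201 0.0411 0.2389] w 0.0851 j [ 0.08  0.28  0.08  1.37 -0.    1.29] F [ 0.   0.1 -1.1] [ 0.02 -0.03  0.02]
```

Call:
carry_out --increments '[8.5, -5.2, -0.55, 0, 0, 8.5, -5.2, -0.55, 0, 0, 8.5, -5.2, -0.55, 0, 0, 8.5, -5.2, -0.55, 0, 0, 8.5, -5.2, -0.55, 0, 0]'

```text
clock: 27.18
eef_pos: [0.5848, -0.2135, 0.2378]
tool_rot: [0.571, 0.821, -0.0, -0.002]
ft_force: [0.5, -0.2, 0.3]
grip_width: 0.0851
grasp_force: 0.0
```

Call:
carry_out --increments '[8.5, -5.2, -0.55, 0, 0, 8.5, -5.3, -0.55, 0, 0, 8.5, 0, 0, 4, 0, 8.5, 0, 0, 0, 0, 8.5, 0, 0, 0, 0]'

```text
clock: 27.8
eef_pos: [0.6113, -0.3136, 0.2]
tool_rot: [0.571, 0.821, -0.0, -0.001]
ft_force: [0.9, 0.1, 0.6]
grip_width: 0.0852
grasp_force: 0.0
```

```bash
python3 go.py .611 -.315 .045 20.4; python3 - <<'E'
from h import *
c=bot.camera("top");Q=cloud(c)
m=(np.hypot(Q[...,0]-.521,Q[...,1]-.042)<.05)&(Q[...,2]>.03)&(Q[...,2]<.09)
q=Q[m]; print("squat",len(q), q.min(0),q.max(0),cv2.minEnclosingCircle((q[:,:2]*1000).astype(np.float32)))
s=bot.camera("side")
for d in bot.place_of(s,"longneck_mid")[:3]: print(d["p"],cw(s,d["xyz"]).round(4))
cv2.imwrite('pics/s7.png',cv2.resize(s['pixels'][190:310,180:340],(800,600)))
E
```

```text
t 27.8 yaw 20.4 turn -0.0 shift cm after turn [-0.15 -0.06 15.5 ] before [-0.15 -0.06 15.5 ] pos [ 0.6113 -0.3136  0.2   ] w 0.0852 j [-0.47  0.65  0.55  1.48  0.    0.74] F [0.9 0.1 0.6] [ 0.02 -0.02 -0.03]
squat 551 [0.49097877 0.01420618 0.03019845] [0.54738105 0.07232476 0.07669766] ((519.5591430664062, 43.74653244018555), 29.68623924255371)
0.93 [ 0.6077 -0.3163  0.0553]
0.79 [ 0.5783 -0.4246  0.0545]
0.7 [ 0.702  -0.3338  0.0557]
```

View pics/s7.png

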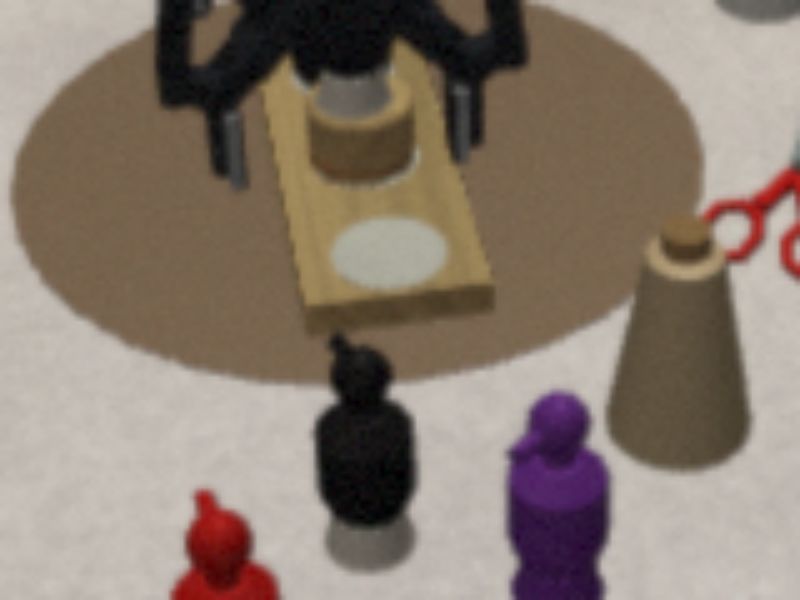

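The squat figure is within 2 mm of its patch. The black long-neck at (365,455) lies between the open fingers, and the cone and purple figure are well clear.

Call:
carry_out --increments '[8.5, -0.1, 0, 4, 0, 8.5, 0, 0, 4, 0, 8.5, 0, 0, 4, 0, 8.5, 0, 0, 2.5, 0, 8.5, 0, 0, 0.9, 0]'

```text
clock: 28.58
eef_pos: [0.6118, -0.3146, 0.046]
tool_rot: [0.571, 0.821, -0.0, -0.001]
ft_force: [0.4, -0.2, -0.6]
grip_width: 0.0852
grasp_force: 0.0
```

Call:
carry_out --increments '[8.5, 0, 0, 0, 0, 3.5, 0, 0, 0, 0, 3.5, 0, 0, 0, 0, 3.5, 0, 0, 0, 0, 3.5, 0, 0, 0, 0]'

```text
clock: 29.2
eef_pos: [0.6133, -0.316, 0.0485]
tool_rot: [0.571, 0.821, 0.0, 0.002]
ft_force: [1.0, 0.3, 5.8]
grip_width: 0.0439
grasp_force: 61.6
```

```bash
python3 go.py .5835 -.1264 .2 20.4
```

```text
t 29.2 yaw 20.3 turn -0.001 shift cm after turn [ 18.77   3.85 -15.19] before [ 18.77   3.83 -15.19] pos [ 0.6133 -0.316   0.0485] w 0.0439 j [-0.48  0.73  0.3   1.14  0.    0.74] F [1.  0.3 5.8] [-0.1  -0.02  0.03]
```

Call:
carry_out --increments '[3.5, 0, 0, -3, 0, 3.5, 0, 0, -4, 0, 3.5, 0, 0, -2, 0, 3.5, 4.7, 0.95, 0, 0, 3.5, 4.7, 0.95, 0, 0]'

```text
clock: 29.82
eef_pos: [0.5967, -0.2202, 0.1365]
tool_rot: [0.572, 0.82, 0.0, -0.0]
ft_force: [0.3, -0.4, -0.1]
grip_width: 0.0436
grasp_force: 61.3
```

Call:
carry_out --increments '[3.5, 4.7, 0.95, 0, 0, 3.5, 4.7, 0.95, 0, 0, 3.5, 0, 0, 2, 0, 3.5, 0, 0, 0, 0, 3.5, 0, 0, 0, 0]'

```text
clock: 30.45
eef_pos: [0.5824, -0.1264, 0.1168]
tool_rot: [0.571, 0.821, -0.0, -0.0]
ft_force: [-0.3, -0.1, -0.7]
grip_width: 0.044
grasp_force: 61.3
```

```bash
python3 go.py .5835 -.1264 .0695 20.4;  python3 - <<'E'
from h import *
c=bot.camera("side")
Q=cloud(c); I=c["pixels"]
m=(np.hypot(Q[...,0]-.5835,Q[...,1]+.1264)<.035)&(Q[...,2]>.03)&(Q[...,2]<.095)
q=Q[m]; print(len(q),q.min(0),q.max(0))
cv2.imwrite('pics/s8.png',cv2.resize(I[150:270,180:340],(800,600)))
E
```

```text
t 30.45 yaw 20.3 turn -0.002 shift cm after turn [-0.04  0.1   4.73] before [-0.04  0.1   4.73] pos [ 0.5824 -0.1264  0.1168] w 0.044 j [-0.21  0.5   0.08  1.15 -0.    1.  ] F [-0.3 -0.1 -0.7] [ 0.    0.07 -0.03]
141 [ 0.56233375 -0.15027338  0.06331485] [ 0.6038597  -0.12147692  0.09460335]
```

View pics/s8.png

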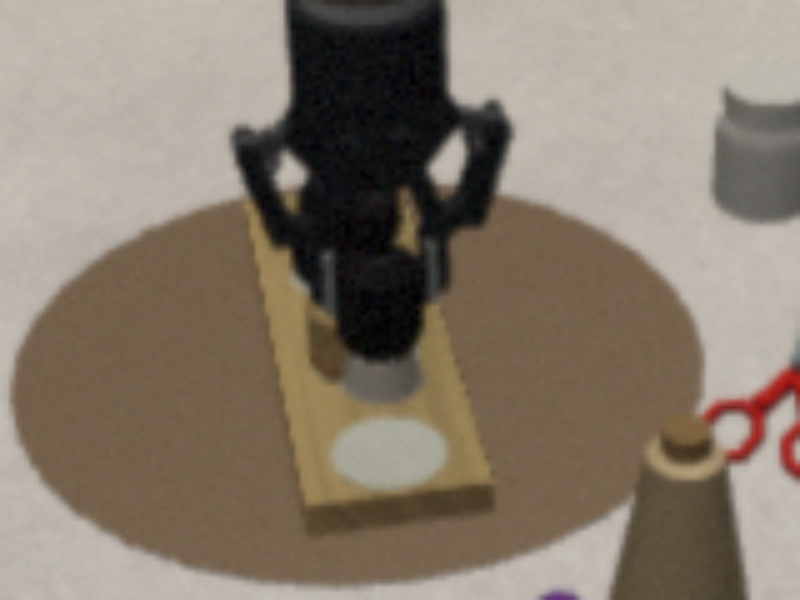

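The long-neck hangs upright at (380,330), lined up with its patch at (388,450). Lower it.

Call:
carry_out --increments '[3.5, 0, 0.1, 1.5, 0, 3.5, 0, 0, 1.5, 0, 3.5, 0, 0, 1, 0, 3.5, 0, 0, 0.3, 0, 3.5, 0, 0, 0, 0]'

```text
clock: 31.12
eef_pos: [0.5832, -0.1255, 0.0732]
tool_rot: [0.571, 0.821, -0.0, -0.0]
ft_force: [0.9, 0.9, -0.1]
grip_width: 0.0438
grasp_force: 61.3
```

Call:
carry_out --increments '[3.5, 0, 0, 0.15, 0, 3.5, 0, 0, 0, 0, 3.5, 0, 0, 0, 0, 3.5, 0, 0, 0, 0, 3.5, 0, 0, 0, 0]'

```text
clock: 31.75
eef_pos: [0.5833, -0.1255, 0.0722]
tool_rot: [0.571, 0.821, 0.0, 0.0]
ft_force: [-0.2, 0.2, -1.1]
grip_width: 0.0438
grasp_force: 61.3
```

```bash
python3 go.py .5835 -.1264 .0695 20.4
```

```text
t 31.75 yaw 20.3 turn -0.001 shift cm after turn [-0.09 -0.01  0.27] before [-0.09 -0.01  0.27] pos [ 0.5833 -0.1255  0.0722] w 0.0438 j [-0.21  0.54  0.02  1.05 -0.    1.  ] F [-0.2  0.2 -1.1] [ 0.01 -0.02  0.03]
```

Call:
carry_out --increments '[3.5, -0.1, 0, 0.15, 0, 3.5, 0, 0, 0, 0, 3.5, 0, 0, 0, 0, 3.5, 0, 0, 0, 0, 3.5, 0, 0, 0, 0]'

```text
clock: 32.38
eef_pos: [0.5836, -0.1265, 0.0705]
tool_rot: [0.571, 0.821, -0.0, -0.0]
ft_force: [-0.2, -0.1, -1.6]
grip_width: 0.0435
grasp_force: 61.4
```

Call:
carry_out --increments '[3.5, 0, 0, 0.1, 0, 3.5, 0, 0, 0, 0, 3.5, 0, 0, 0, 0, 3.5, 0, 0, 0, 0, 3.5, 0, 0, 0, 0]'

```text
clock: 33.0
eef_pos: [0.5836, -0.1264, 0.0705]
tool_rot: [0.571, 0.821, 0.0, 0.0]
ft_force: [-2.2, 0.3, 5.2]
grip_width: 0.0437
grasp_force: 61.9
```

Contact at 5 N; release, rise and retreat.

Call:
carry_out --increments '[5, 0, 0, 0, 0, 7, 0, 0, 0, 0, 8, 0, 0, 0, 0, 8, 0, 0, -2, 0, 8, 0, 0, -4, 0]'

```text
clock: 33.62
eef_pos: [0.5819, -0.1261, 0.1279]
tool_rot: [0.571, 0.821, -0.001, -0.002]
ft_force: [0.7, 0.3, 0.8]
grip_width: 0.08
grasp_force: 0.0
```

Call:
carry_out --increments '[8, 0, 0, -5, 0, 8, 0, 0, -5, 0, 8, 0, 0, -4, 0, 8, 0, -5.5, 0, 0, 8, 0, -5.5, 0, 0]'

```text
clock: 34.25
eef_pos: [0.4801, -0.1651, 0.2698]
tool_rot: [0.571, 0.821, 0.0, 0.001]
ft_force: [-0.0, -0.4, 0.9]
grip_width: 0.0801
grasp_force: 0.0
```

Call:
carry_out --increments '[8, -3, -4, 0, 0, 8, -3, -4, 0, 0, 8, -3, -4, 0, 0, 8, -3, 0, 0, 0, 8, 0, 0, 0, 0]'

```text
clock: 34.88
eef_pos: [0.4095, -0.3207, 0.2691]
tool_rot: [0.572, 0.82, -0.0, 0.0]
ft_force: [0.3, 0.6, -1.0]
grip_width: 0.0802
grasp_force: 0.0
```

```bash
python3 - <<'E'
from h import *
c=bot.camera("top");s=bot.camera("side")
Q=cloud(c)
for k,x,y,a,b in (("squat",.521,.042,.03,.08),("long",.5835,-.1264,.05,.14),("feelhead",.551,-.041,.1,.155),("plinth",.551,-.041,.055,.068)):
    q=Q[(np.hypot(Q[...,0]-x,Q[...,1]-y)<.04)&(Q[...,2]>a)&(Q[...,2]<b)]; print(k,len(q),((q.min(0)+q.max(0))/2).round(4),q[:,2].max())
I=cv2.resize(c["pixels"][150:290,160:400],(800,467))[:, :]
cv2.imwrite("pics/f.png",np.hstack([cv2.resize(c["pixels"][130:300,170:340],(400,400)),cv2.resize(s["pixels"][140:320,160:340],(400,400))]))
E
```

```text
squat 554 [0.5191 0.0433 0.0525] 0.07462381742632074
long 354 [ 0.582  -0.1235  0.1023] 0.1378048446495046
feelhead 499 [ 0.5482 -0.0418  0.1388] 0.15479340949800902
plinth 23 [ 0.553  -0.0377  0.0617] 0.06575177992899728
```

View pics/f.png

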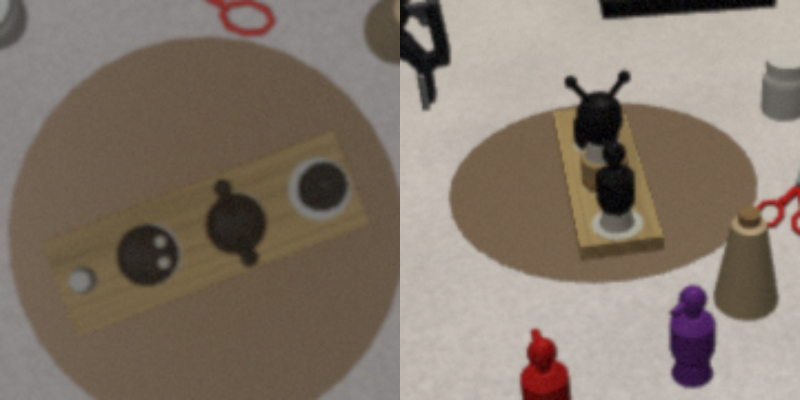

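All three figures stand upright and centred: squat at (148,255) by the stub, feelers on the plinth at (236,222), long-neck at (320,187). The bystanders are where they were, so I'm handing in.

```bash
python3 -c "
from workcell import bot; print(bot.job_done())"
```

```text
the job is handed in; nothing more can be done
None
```

The display is set up and handed in at about 35 s: each piece stands upright within about 3 mm of its spot by the last camera check, and the robot touches nothing. The hand-in returned no verdict.

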